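# Swap the tape dispenser for the stapler in the blocked desk drawer

### The arm

A 7-joint arm with a two-finger parallel gripper is mounted at the origin on the work surface. World frame = base frame: x ahead of the robot, y to its left, z up, the work surface at z = 0. Lengths are in m, angles in rad, forces in N, time in s.
With the tool pointing down it reaches from about 0.35 to 0.9 m from the base axis. Payload 7.2 kg.
Tool frame: the origin (TCP) lies on the centre line of the jaws, within the pads' length; the fingertips stand 8 mm ahead of it and the grasp point (between the pads) lies 11 mm behind it; z points along the fingers, y is the direction in which the jaws open and shut (so a half turn about z gives the same grasp; the last joint's range is limited). The gripper opens to 88 mm and grips with 3 to 60 N. Pads are 20 mm wide; open, the fingers measure 115 mm over their backs; the gripper's body (75 mm by 178 mm) begins 61 mm behind the grasp point.
Start: joints at [-1.324, 0.411, -0.013, 1.596, 0.006, 1.134, -0.082], TCP at [0.194, 0.594, 0.231] pointing down, gripper open.
Joint ranges: [-2.95, 2.95], [-0.29, 1.99], [-1.47, 1.44], [0.14, 2.54], [-1.03, 4.17], [0.13, 1.85], [-2.86, 2.86]. Speed limits (rad/s): [2.39, 2.39, 3.01, 3.01, 3.14, 3.14, 3.14].

### API

Orientations are given as a unit quaternion [x, y, z, w].
In Python, from cell import movep, move_l, movej, move_gripper, wait, inverse_kinematics, sense, get_image, camera_model, Unreachable, sign_off gives the robot as it stands. Calls block until the motion is done:
- movep(position, orientation): joint-space move of the TCP to a pose.
- move_l(position, rot=None, rate=0.15, stop_force=None): straight line of the TCP; rot=None keeps the orientation; rate is the mean speed in m/s. With stop_force (N) it stops when the force on the tool has changed by that much, and returns True; else False.
- movej(angles): joint-space move.
- move_gripper(opening, strength=None): opening from 0.0 (shut) to 1.0 (fully open); strength is the grip in N (None keeps the last); returns when the fingers have stopped.
- wait(seconds).
- inverse_kinematics(position, orientation): joint angles nearest the present ones, or None.
- sense(): the state.
- get_image(name): name is "scene" or "top"; returns the picture (420x560x3 uint8, red, green, blue); there is no depth.
- camera_model(name): a dict with "camera_matrix" (3x3 intrinsics, pixels), "rvec" (rotation vector, rad) and "tvec" (3), from world to camera coordinates, as OpenCV has them. Camera axes: x right, y down, z forward; pixel columns grow to the right and rows downward; lengths in m; the calibration is good to about 2 mm. A picture is of the moment at which its call begins. camera_model takes no time and is no camera call.
A pose or a line that the arm cannot do raises Unreachable and nothing moves.
- sign_off(): hands the job in, once; it reports no verdict.
The state is a dict: "t": time; "joint_positions": joint angles; "qvel": joint speeds; "joint_efforts": joint torques, N m; "eef_pos": TCP position; "ee_rot": TCP orientation; "force": force on the tool from outside, world axes, zero at the start; "ft_torque": the same for the moment, N m; "finger_gap": opening from 0.0 (shut) to 1.0 (fully open).
Only numpy, scipy, OpenCV 4.12 (cv2) and the standard library are available. Lean on these libraries where they do the work, as an engineer would, in place of code of your own. Each camera call takes 0.05 s, during which the arm holds its last target. There are 200 camera calls.

### The job

Get the stapler out of the little desk drawer and put the tape dispenser away in it. The succulent and the mug stand in the drawer's way: first move both onto the wooden side tray while the drawer is still shut; then lay the dispenser flat in the drawer and the stapler in the middle of the felt pad, lengthwise, where the dispenser was. Finally shut the drawer fully and stand the succulent back on the middle of its round coaster and the mug on the middle of its square one, without ever tipping either over.

Things in the scene. Friction and masses are not known exactly. Their poses are not given: they have to be found in the camera images.
- drawer (a joint): How far the drawer is pulled out, m: 0 shut, 0.16 at its stop; 1 N of friction, stays where left. Its unit is a fixed light-wood box 220 deep x 300 wide x 85 mm high, topped with black wires (40 mm cells) through which the inside is seen but not reached. Pulled out 140 mm, the front 125 mm of the inside is free from above. A 4 mm ruler lying under its path is not in the way.
- drawer_handle (a point): Middle of the drawer's handle, a steel bar of 10 mm diameter, 90 mm along y, 50 mm above the table; moves with the drawer. x points into the unit (pull along -x, towards the robot), z up. Drawer face: plane x = +40 mm, top 76 mm above the table. Inside: x +54 to +248, y -132 to +132, floor z = -36 (14 mm above the table), side walls up to z = 0. No dividers; holds only the stapler at first.
- succulent: Small succulent in a grey concrete pot: round, 54 mm diameter at the foot, 62 mm at the rim, which is 66 mm above the foot; green leaves above it, up to 98 mm, within 60 mm diameter. Origin: centre of the underside, z up. It stands on the round coaster in front of the drawer, about 70 mm from its face. 0.2 to 0.4 kg.
- mug: White mug, 64 mm diameter at the rim, 85 mm high, with a handle towards its own +y; grip it across its own x. Origin: centre of the underside, z up. It stands on the square coaster in front of the drawer, about 70 mm from its face. 0.2 to 0.35 kg.
- coaster_round: Round cork coaster, 90 mm diameter, 4 mm thick, fixed to the table: the succulent's place. Origin: centre of its underside (on the table).
- coaster_square: Square wooden coaster, 90 x 90 mm, 4 mm thick, fixed to the table: the mug's place. Origin: centre of its underside (on the table).
- tray: Empty shallow light-wood tray at one side, fixed: 270 mm (its x) x 150 mm (y), 16 mm high, walls and floor 5 mm thick, so its floor is 5 mm above the table. Origin: centre of its underside. The side area for the succulent and the mug, side by side along its x.
- stapler: Stapler, dark steel with a bright middle: 100 mm long (x), 34 wide (y; 36 at the hinge near +x), 40 high. Grip across y at the middle. Origin: centre of the underside, z up. Lies in the drawer roughly front to back, anywhere across its width, its middle about 65 mm behind the front panel; beside it, on the wider side, there is room for the dispenser. 0.15 to 0.25 kg.
- dispenser: Black desk tape dispenser with a roll of clear tape: 112 mm long (its x), 38 mm wide (y), 50 mm high at the roll in its middle. Grip it across y at the middle. Origin: centre of the underside, z up. Stands on the pad at the start. 0.2 to 0.35 kg.
- pad: Grey felt pad, 150 mm (its x) x 80 mm (y), 4 mm thick, fixed to the table at the other side from the tray: place of the stapler at the end. Origin: centre of its underside (on the table).
Not all that is in view belongs to the job. Leave any purple look-alike of the mug alone.

How it is judged:
On the way, in this order (a step that is already met when the one before it is completed fails the run):
1. the succulent and the mug both stand upright and released on the side tray, the drawer still shut (x of succulent in the frame of tray between -0.115 and 0.115 m and y of succulent in the frame of tray between -0.05 and 0.05 m and height (world z) of each of succulent, mug below 0.012 m and angle between each of succulent, mug's own z axis and vertical below 0.15 rad and contact force between the fingers and succulent below 0.3 N and x of mug in the frame of tray between -0.115 and 0.115 m and y of mug in the frame of tray between -0.05 and 0.05 m and contact force between the fingers and mug below 0.3 N and value of joint drawer below 0.02 m), for 0.2 s.
2. the dispenser lies in the drawer and the stapler on the pad, both released (x of dispenser in the frame of drawer_handle between 0.06 and 0.24 m and y of dispenser in the frame of drawer_handle between -0.13 and 0.13 m and z of dispenser in the frame of drawer_handle between -0.042 and -0.03 m and angle between each of dispenser, stapler's own z axis and vertical below 0.15 rad and horizontal distance between stapler and pad below 0.018 m and height (world z) of stapler below 0.009 m and angle between the x axis of stapler and the x axis of pad, either way round below 0.26 rad and contact force between the fingers and stapler below 0.3 N and contact force between the fingers and dispenser below 0.3 N), for 0.2 s.
At the end, for the whole second after the job is handed in: Drawer shut (8 mm), dispenser flat inside; stapler flat on the pad, centred within 18 mm, lengthwise within 15 degrees either way; succulent upright on the round coaster and mug on the square one, each centred within 15 mm; all released and at rest (horizontal distance between succulent and coaster_round below 0.015 m and horizontal distance between mug and coaster_square below 0.015 m and height (world z) of each of succulent, mug, stapler below 0.009 m and angle between each of succulent, mug's own z axis and vertical below 0.12 rad and horizontal distance between stapler and pad below 0.018 m and angle between each of stapler, dispenser's own z axis and vertical below 0.15 rad and angle between the x axis of stapler and the x axis of pad, either way round below 0.26 rad and x of dispenser in the frame of drawer_handle between 0.06 and 0.24 m and y of dispenser in the frame of drawer_handle between -0.13 and 0.13 m and z of dispenser in the frame of drawer_handle between -0.042 and -0.03 m and value of joint drawer below 0.008 m and linear speed of each of succulent, mug, stapler, dispenser below 0.02 m/s); the robot touches nothing.
It fails at once if the succulent is tipped over (angle between succulent's own z axis and vertical above 0.7 rad).
It fails at once if the mug is tipped over (angle between mug's own z axis and vertical above 0.7 rad).
It also fails if it takes over 152 s, if anything falls off the work surface, if the arm or the gripper's body presses on something with over 40 N, if the wrist force passes 120 N, or if a joint passes its speed limit or range.

## Working session

There is one attempt and no reset: what is moved stays moved. The work goes in short steps, each a Python script; the robot and the scene stay as the last script left them, time stands still between calls to the robot, and variables do not carry over. Pictures are saved under pics/ and viewed, about 12 in all and at most 16, crops included, and the job is handed in when it is done.

```bash
mkdir -p pics && ls && cat > h.py <<'E'
import numpy as np, cv2
from cell import *
def save(name,out,crop=None,s=1):
    im=get_image(name)
    cv2.imwrite('pics/'+out+'_raw.png',im[:,:,::-1])
    o=im[:,:,::-1]
    if crop: o=o[crop[1]:crop[3],crop[0]:crop[2]]
    if s!=1:o=cv2.resize(o,None,fx=s,fy=s,interpolation=cv2.INTER_CUBIC)
    cv2.imwrite('pics/'+out+'.png',o); return im
def ray(name,px):
    c=camera_model(name);R,_=cv2.Rodrigues(np.array(c['rvec'],float));t=np.array(c['tvec'],float).ravel()
    px=np.atleast_2d(np.array(px,float))
    d=np.c_[px,np.ones(len(px))]@np.linalg.inv(np.array(c['camera_matrix'])).T@R
    return -R.T@t,d
def onz(name,px,z):
    o,d=ray(name,px); return o+d*((z-o[2])/d[:,2])[:,None]
def proj(name,P):
    c=camera_model(name)
    return cv2.projectPoints(np.atleast_2d(np.array(P,float)),np.array(c['rvec'],float),np.array(c['tvec'],float),np.array(c['camera_matrix'],float),None)[0][:,0]
def q(yaw): # tool down, jaw axis (tool y) along world yaw direction +90deg: x_tool=(cos,sin)
    from scipy.spatial.transform import Rotation as R
    return (R.from_euler('z',yaw)*R.from_euler('x',np.pi)).as_quat()
E
python3 - <<'E'
from h import *
for n in('top','scene'):
    save(n,n+'0',None,1.4); o,_=ray(n,[0,0]);print(n,o)
    print(onz(n,[[0,0],[559,0],[559,419],[0,419]],0).round(3))
s=sense();print(s)
E
```

```text
pics
top [0.40614688 0.00950787 1.1710661 ]
[[ 1.162  0.746  0.   ]
 [ 1.256 -0.71   0.   ]
 [ 0.223 -0.644  0.   ]
 [ 0.152  0.569  0.   ]]
scene [1.34230877 0.74425687 0.77605927]
[[ 0.423 -2.663  0.   ]
 [-2.193 -0.618  0.   ]
 [ 0.652  0.684  0.   ]
 [ 1.341  0.072  0.   ]]
{'t': 0.1, 'joint_positions': array([-1.32419867,  0.41182281, -0.01271318,  1.59693821,  0.00559261,
        1.13429981, -0.0821876 ]), 'qvel': array([-2.38936693e-05, -2.88121551e-04,  8.38213449e-04, -2.12794851e-03,
       -1.03175017e-03, -3.93504026e-04,  2.00410152e-03]), 'joint_efforts': array([ 2.67193354e-03, -5.89095211e+01,  6.43744972e-01, -2.91713101e+01,
       -5.38118777e-02,  1.44093079e-02,  8.73817976e-05]), 'eef_pos': array([0.19341256, 0.593862  , 0.22990041]), 'ee_rot': array([ 1.56732681e-01,  9.87640802e-01, -7.13317727e-04, -6.57134016e-05]), 'force': array([ 0.22241815, -0.16682537,  0.84819049]), 'ft_torque': array([-0.01897443,  0.03610983, -0.00285342]), 'finger_gap': 1.0003942845806255}
```

View pics/top0.png

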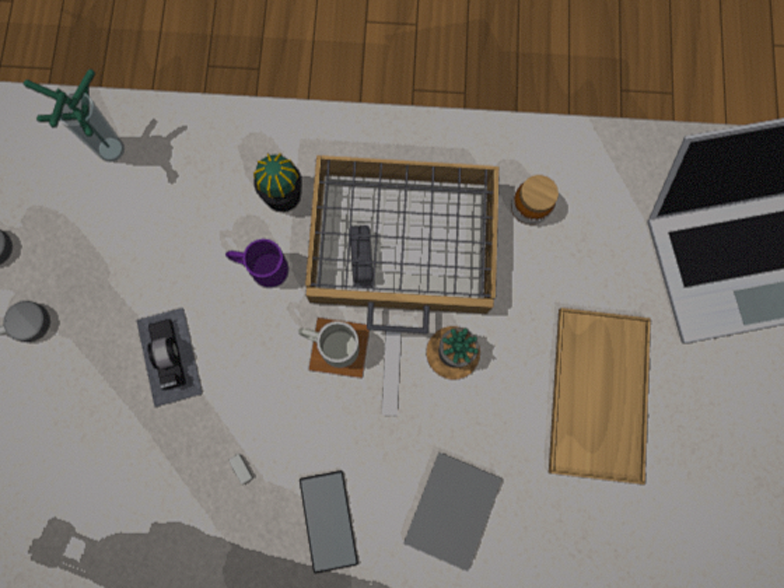

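View pics/scene0.png

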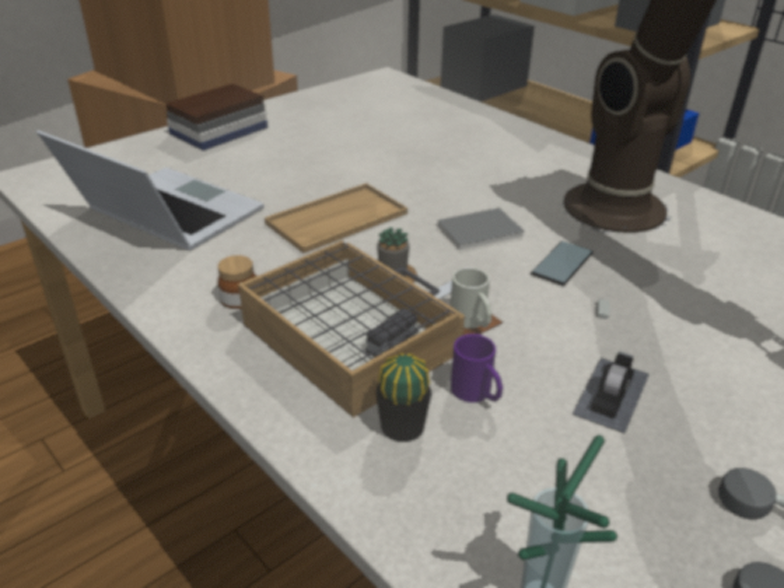

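The top view shows the unit at the centre with the mug (339,343), succulent (458,345), tray (600,395), pad and dispenser (168,357), and stapler (362,255), in display pixels (÷1.4). The scene view agrees. Next I measure.

```bash
python3 - <<'E'
from h import *
im=cv2.imread('pics/top0_raw.png');sc=cv2.imread('pics/scene0_raw.png')
a=cv2.resize(im[205:285,205:365],None,fx=5,fy=5,interpolation=cv2.INTER_CUBIC);cv2.imwrite('pics/c1.png',a)
b=cv2.resize(im[105:285,95:215],None,fx=3.3,fy=3.3,interpolation=cv2.INTER_CUBIC)
c=cv2.resize(sc[160:240,255:375],None,fx=3.3,fy=3.3,interpolation=cv2.INTER_CUBIC)
H=max(b.shape[0],c.shape[0]);o=np.zeros((H,b.shape[1]+c.shape[1],3),np.uint8);o[:b.shape[0],:b.shape[1]]=b;o[:c.shape[0],b.shape[1]:]=c
cv2.imwrite('pics/c2.png',o);print(o.shape)
def P(n,px,z,s=1.4):
    print(n,onz('top',np.array(px)/s,z)[:,:2].round(4).tolist())
P('tray',[(559,309),(650,318),(643,482),(551,473)],.016)
P('unit',[(317,157),(498,166),(495,309),(307,302)],.085)
P('pad',[(138,317),(184,308),(202,396),(155,406)],.004)
P('handle',[(370,329),(428,331)],.05)
P('mug',[(339,343)],.089)
P('stapler',[(357,226),(364,285)],.054)
hsv=cv2.cvtColor(im,cv2.COLOR_BGR2HSV)
for n,(x,y) in dict(csq=(320,360),cr=(440,362),pad=(145,330),disp=(160,380),tray=(600,400),succ=(460,345),steel=(400,326)).items(): print(n,hsv[int(y/1.4),int(x/1.4)])
E
```

```text
(594, 792, 3)
tray [[0.6386, -0.2899], [0.6326, -0.4412], [0.3681, -0.4239], [0.3732, -0.2783]]
unit [[0.8542, 0.1257], [0.857, -0.1711], [0.6186, -0.1718], [0.6118, 0.1226]]
pad [[0.5844, 0.4108], [0.6043, 0.336], [0.4607, 0.2895], [0.4401, 0.3639]]
handle [[0.5806, 0.0219], [0.583, -0.0712]]
mug [[0.5499, 0.0678]]
stapler [[0.75, 0.0538], [0.6513, 0.0359]]
csq [ 13 168 120]
cr [ 16 129 113]
pad [110  18  87]
disp [105  12  44]
tray [ 16 122 149]
succ [ 77 122  88]
steel [ 20   6 126]
```

View pics/c1.png

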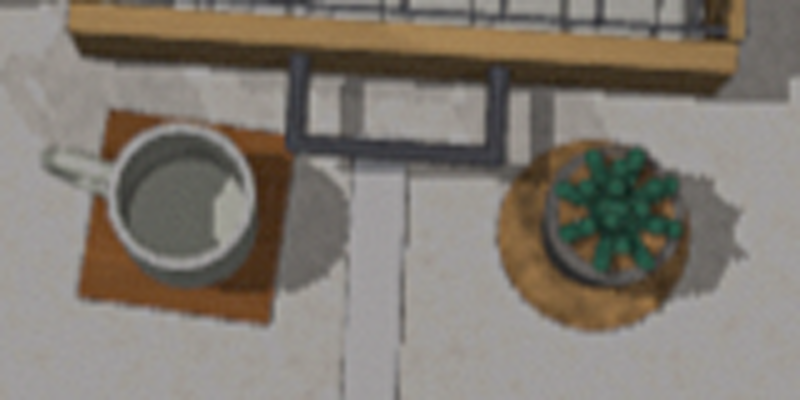

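View pics/c2.png

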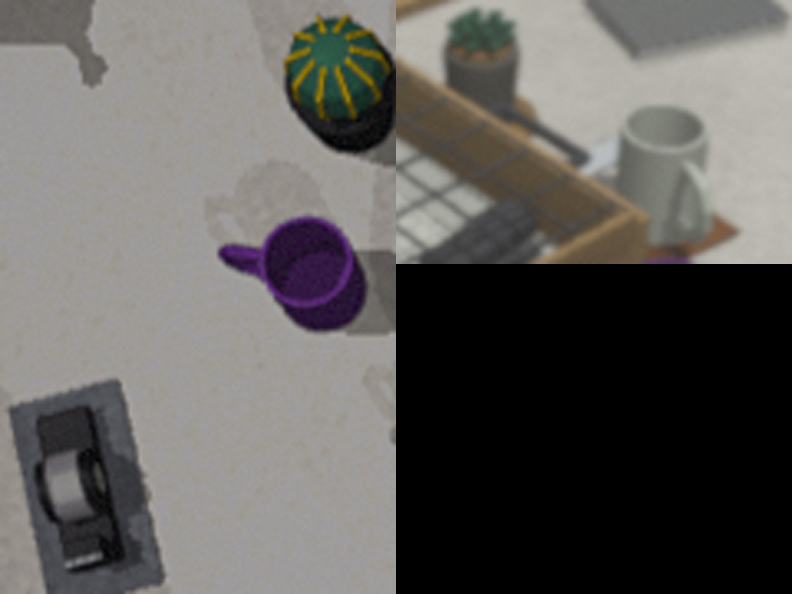

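Crop c1 shows the mug rim centred at (182,197), the pot rim at about (618,214), the round coaster at (595,235), the square coaster's corners, and the handle bar running (290,142)–(503,155). c2 shows the dispenser roll at about (72,487).

```bash
python3 - <<'E'
from h import *
P=lambda n,px,z,o,s:print(n,onz('top',np.array(o)+np.array(px,float)/s,z)[:,:2].round(4).tolist())
o,s=(205,205),5
P('mugrim',[(182,197)],.089,o,s);P('mughandle',[(45,158)],.07,o,s)
P('csq',[(110,108),(297,128),(270,324),(78,298)],.004,o,s)
P('cr',[(595,235)],.004,o,s);P('pot',[(618,214)],.07,o,s)
P('leaves',[(617,210)],.09,o,s)
P('handle',[(290,142),(503,155)],.05,o,s)
o,s=(95,105),3.3
P('roll',[(72,487)],.04,o,s);P('dispends',[(65,405),(92,570)],.025,o,s)
# scene cross-check (c2 right part: origin 396, crop 255,160)
f=lambda x,y:(255+(x-396)/3.3,160+y/3.3)
print('scene mugrim',onz('scene',[f(664,129)],.089),'pot rim',onz('scene',[f(482,46)],.07))
im=cv2.imread('pics/top0_raw.png');hsv=cv2.cvtColor(im,cv2.COLOR_BGR2HSV)
def comp(m,x,y):
    n,l,_,_=cv2.connectedComponentsWithStats(m.astype(np.uint8));k=l[int(y/1.4),int(x/1.4)]
    c,_=cv2.findContours((l==k).astype(np.uint8),0,2);return max(c,key=cv2.contourArea)
t=comp((hsv[...,1]>70)&(hsv[...,0]<25),600,400)
b=cv2.boxPoints(cv2.minAreaRect(t));print('traybox',onz('top',b,.012)[:,:2].round(4).tolist())
p=comp((hsv[...,2]<105)&(np.arange(560)[None]<150),145,330)
b=cv2.boxPoints(cv2.minAreaRect(p));print('padbox',onz('top',b,.004)[:,:2].round(4).tolist(),(b*1.4).round())
E
```

```text
mugrim [[0.5511, 0.0695]]
mughandle [[0.5672, 0.132]]
csq [[0.6023, 0.1109], [0.5982, 0.0227], [0.5062, 0.0295], [0.5128, 0.1187]]
cr [[0.5564, -0.1185]]
pot [[0.5578, -0.121]]
leaves [[0.5567, -0.1181]]
handle [[0.5841, 0.025], [0.584, -0.0709]]
roll [[0.5223, 0.3498]]
dispends [[0.5804, 0.3663], [0.4682, 0.3337]]
scene mugrim [[0.55616268 0.07674358 0.089     ]] pot rim [[ 0.55763868 -0.11574893  0.07      ]]
traybox [[0.3662, -0.274], [0.642, -0.2899], [0.6415, -0.4508], [0.366, -0.4269]]
padbox [[0.582, 0.4168], [0.6058, 0.3374], [0.4618, 0.2874], [0.4391, 0.3649]] [[134. 318.]
 [183. 307.]
 [203. 395.]
 [154. 407.]]
```

```bash
cat >> h.py <<'E'
UP=.24
def go(x,y,phi,z=UP):
    "above (x,y), jaws along phi (deg); half turn chosen nearest j7=0"
    best=None
    for k in(90,-90):
        o=q(np.deg2rad(phi+k)); j=inverse_kinematics([x,y,z],o)
        if j is not None and(best is None or abs(j[6])<best[0]): best=(abs(j[6]),o)
    movep([x,y,z],best[1]); return best[1]
def pick(x,y,phi,z,op=1.,N=25,up=UP):
    move_gripper(op); go(x,y,phi,up); move_l([x,y,z+.05],rate=.25)
    hit=move_l([x,y,z],rate=.08,stop_force=6)
    move_gripper(0.,N); g=sense(); print('pick hit',hit,'gap',g['finger_gap']*88,'pos',g['eef_pos'].round(4))
    move_l([x,y,up],rate=.2); print('lifted gap',sense()['finger_gap']*88,'t',sense()['t'])
def place(x,y,phi,z,op=.95,up=UP):
    go(x,y,phi,up); move_l([x,y,z+.03],rate=.25)
    hit=move_l([x,y,z-.003],rate=.05,stop_force=5); print('place hit',hit,sense()['eef_pos'].round(4))
    move_gripper(op); move_l([x,y,up],rate=.25); print('t',sense()['t'])
E
python3 - <<'E'
from h import *
pick(.5575,-.118,0,.046,.9)
place(.563,-.361,0,.047,.85)
pick(.553,.072,-13,.051,.97)
place(.443,-.355,-13,.052,.9)
save('top','a1',None,1.4);save('scene','a1s')
E
```

```text
pick hit False gap 60.56213693719142 pos [ 0.558  -0.118   0.0464]
lifted gap 60.28337729014401 t 6.3583
place hit True [ 0.5634 -0.3606  0.047 ]
t 10.075
pick hit False gap 62.947186153656695 pos [0.553  0.0722 0.0513]
lifted gap 62.995446731999905 t 15.125
place hit True [ 0.4429 -0.3547  0.0517]
t 19.4917
```

View pics/a1.png

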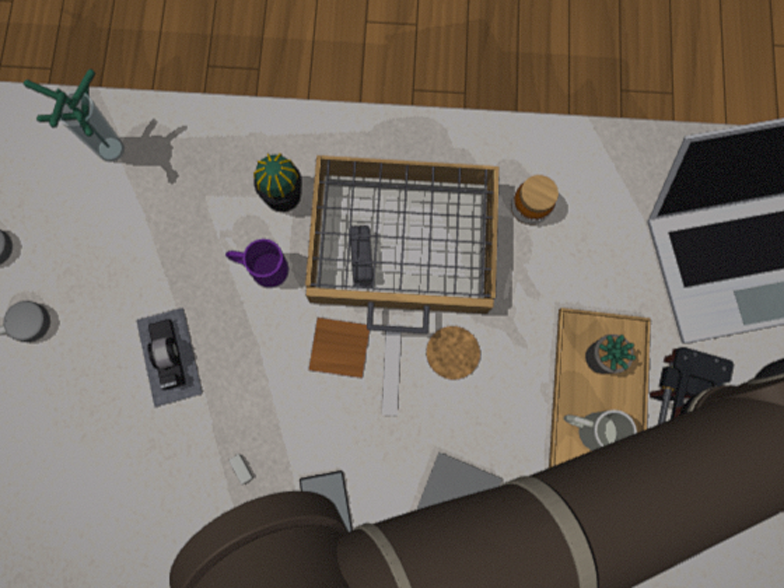

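Both stand upright on the tray: succulent at about (615,352), mug at about (607,430). Now the drawer.

```bash
python3 - <<'E'
from h import *
im=cv2.imread('pics/a1_raw.png');hsv=cv2.cvtColor(im,cv2.COLOR_BGR2HSV)
m=((hsv[...,1]>90)&(hsv[...,0]<25)).astype(np.uint8);n,l,st,ce=cv2.connectedComponentsWithStats(m)
for x,y in((340,348),(453,352)):
    k=l[int(y/1.4),int(x/1.4)];print('coaster',st[k],onz('top',[ce[k]],.004)[0].round(4))
move_gripper(.6); go(.584,-.023,0); move_l([.584,-.023,.1],rate=.25)
print(move_l([.584,-.023,.039],rate=.08,stop_force=6))
move_gripper(0.,40); print(sense()['finger_gap']*88)
print(move_l([.43,-.023,.039],rate=.08,stop_force=30),sense()['eef_pos'],sense()['force'])
move_gripper(.5); move_l([.43,-.023,.2],rate=.25)
go(.45,.30,0)
save('top','a2',(170,100,380,260),3.8); print(sense()['t'])
E
```

```text
coaster [ 221  227   43   43 1430] [0.5543 0.0722 0.004 ]
coaster [ 305  233   38   38 1117] [ 0.5574 -0.1167  0.004 ]
False
9.08083863192413
False [ 0.42995253 -0.02277732  0.03894993] [-1.1893445   3.41589727  2.29067114]
28.8167
```

View pics/a2.png

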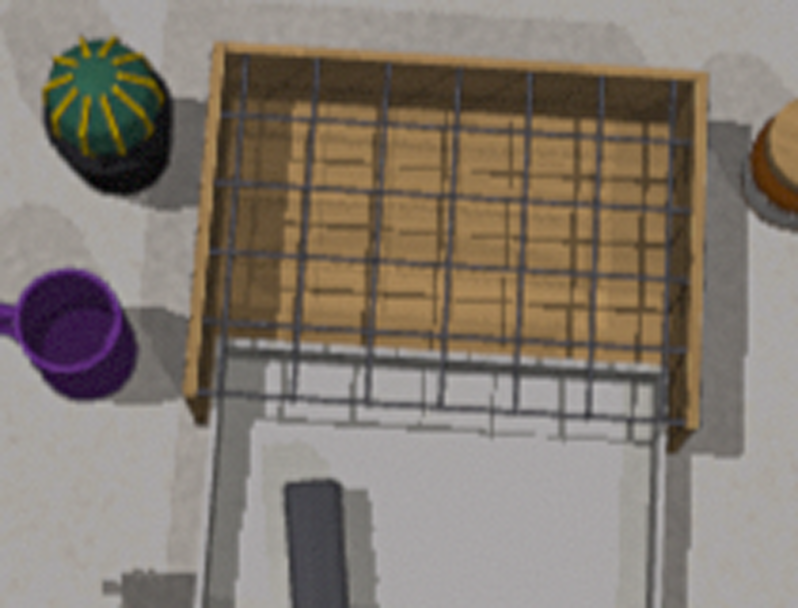

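```bash
python3 - <<'E'
import cv2
im=cv2.imread('pics/a2_raw.png')
cv2.imwrite('pics/a2b.png',cv2.resize(im[185:325,190:390],None,fx=4,fy=4,interpolation=cv2.INTER_CUBIC))
E
```

```text
(no output)
```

View pics/a2b.png

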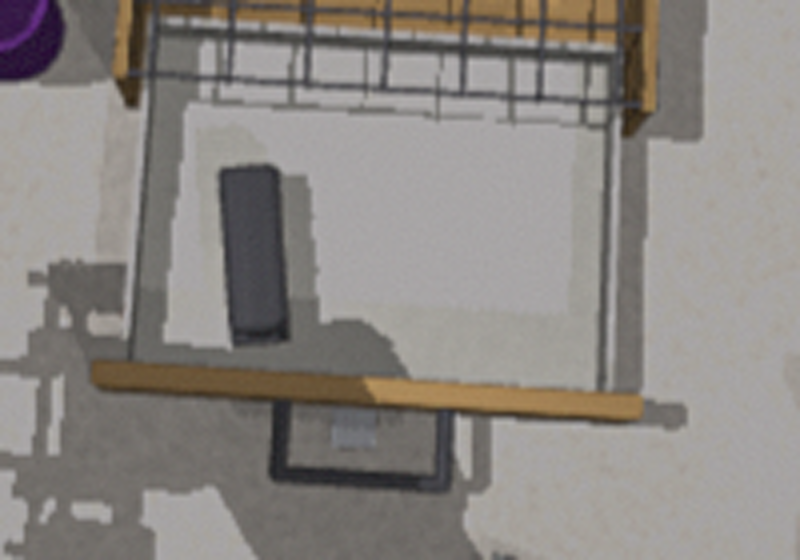

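The drawer is open; the stapler's top runs from about (249,167) to (261,340), and there is wide free room to its right.

```bash
python3 - <<'E'
from h import *
o=np.array((190,185));P=lambda n,px,z:print(n,onz('top',o+np.array(px,float)/4,z)[:,:2].round(4).tolist())
P('stapler',[(249,167),(261,340),(253,254)],.05)
P('stapler corners',[(220,168),(278,166),(288,338),(234,340)],.05)
P('panel',[(130,361),(605,392)],.05);P('facetop',[(95,361),(640,396)],.076)
P('wire',[(130,75),(640,105)],.085);P('handle',[(272,475),(450,484)],.05)
pick(.523,.350,107,.019)
save('top','a3s')
E
```

```text
stapler [[0.5977, 0.0501], [0.5013, 0.037], [0.5487, 0.0446]]
stapler corners [[0.5961, 0.0663], [0.5993, 0.0338], [0.5033, 0.0222], [0.5004, 0.0519]]
panel [[0.4855, 0.1083], [0.4843, -0.1539]]
facetop [[0.4825, 0.1249], [0.4815, -0.1689]]
wire [[0.639, 0.1177], [0.6393, -0.1635]]
handle [[0.4286, 0.0262], [0.4296, -0.0709]]
pick hit False gap 38.385910862724025 pos [0.523  0.3503 0.0191]
lifted gap 38.75719285353705 t 34.2917
```

```bash
python3 - <<'E'
from h import *
place(.553,-.075,90,.030,.65)
pick(.549,.0445,98,.029,.8)   # grasp point z=.040
go(.45,.30,98)
save('top','a4',(80,170,380,330),2.6)
E
```

```text
place hit True [ 0.553  -0.0747  0.0285]
t 38.9
pick hit False gap 33.70854910394534 pos [0.549  0.0446 0.0291]
lifted gap 33.98843325616328 t 43.3167
```

View pics/a4.png

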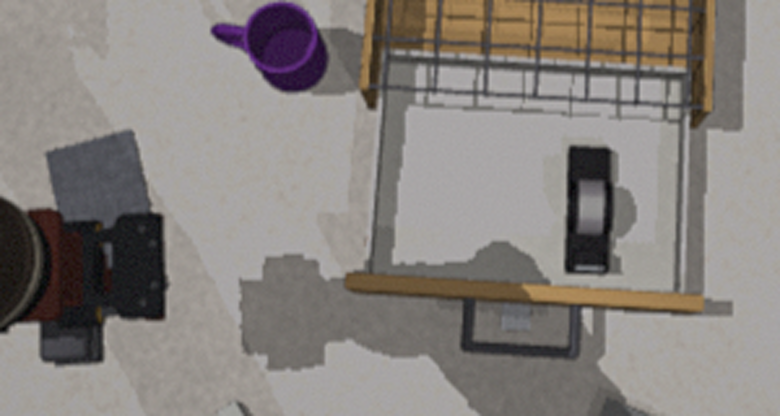

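Dispenser lies flat in the drawer at (590,208). Now the stapler to the pad and the drawer shut.

```bash
python3 - <<'E'
from h import *
place(.522,.351,108,.020,.6)
move_gripper(.6); go(.43,-.023,0); 
save('top','a5',(80,200,330,300),3.2)
move_l([.43,-.023,.1],rate=.25)
print(move_l([.43,-.023,.039],rate=.08,stop_force=6))
move_gripper(0.,40); print(sense()['finger_gap']*88)
print(move_l([.589,-.023,.039],rate=.08,stop_force=20),sense()['eef_pos'],sense()['force'])
move_gripper(.5); print(sense()['eef_pos']);move_l([sense()['eef_pos'][0],-.023,.2],rate=.25)
go(.45,.2,0)
save('top','a6',None,1.4); print(sense()['t'])
E
```

```text
place hit True [0.5216 0.3508 0.0186]
t 48.825
False
8.793115213581974
True [ 0.58370899 -0.02322294  0.0390483 ] [-1.65080641  0.21098459  7.24313328]
[ 0.58341383 -0.02347189  0.03872652]
57.275
```

View pics/a6.png

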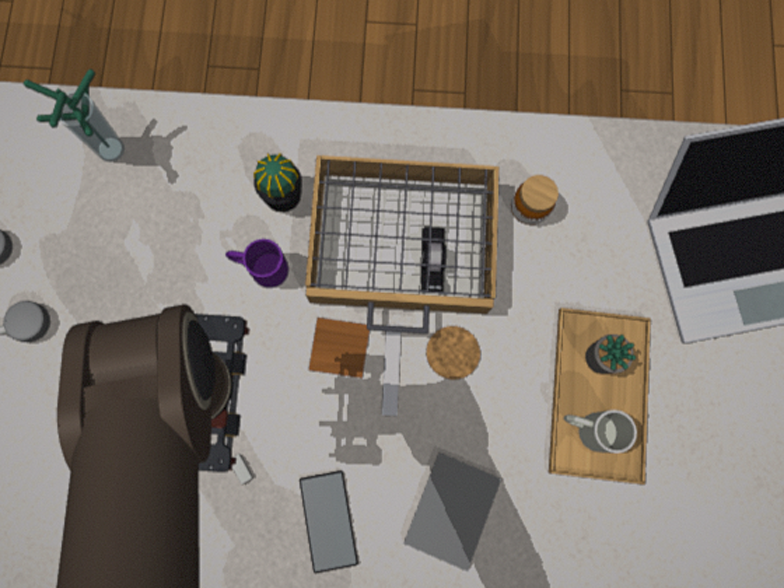

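Drawer is shut with the dispenser visible inside; the tray is clear to reach. Measuring both objects on the tray from a6 and returning them.

```bash
python3 - <<'E'
from h import *
print('mug',onz('top',[(614/1.4,431/1.4)],.09)[0],'pot',onz('top',[(615/1.4,353/1.4)],.07)[0])
pick(.443,-.355,-13,.052,.97)
place(.5543,.0722,-13,.051,.9)
pick(.5632,-.361,0,.047,.9)
place(.5574,-.1165,0,.046,.85)
go(.35,-.40,0)
save('top','a7',(205,205,365,285),5);im=cv2.imread('pics/a7_raw.png')
cv2.imwrite('pics/a7p.png',cv2.resize(im[205:305,80:200],None,fx=5,fy=5,interpolation=cv2.INTER_CUBIC))
save('scene','a7s',(150,100,490,350),2.3)
E
```

```text
mug [ 0.44212202 -0.35410513  0.09      ] pot [ 0.56292064 -0.3638984   0.07      ]
pick hit False gap 62.949861668391115 pos [ 0.4431 -0.355   0.0523]
lifted gap 63.03666754177114 t 63.1083
place hit True [0.5539 0.0725 0.0506]
t 67.4917
pick hit False gap 60.40856192688102 pos [ 0.5633 -0.3612  0.0474]
lifted gap 60.46435976743798 t 72.3583
place hit True [ 0.5571 -0.1162  0.0456]
t 76.1
```

View pics/a7.png

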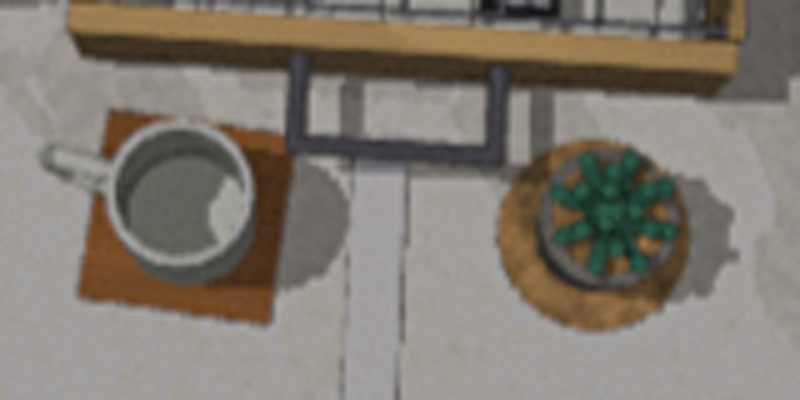

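View pics/a7p.png

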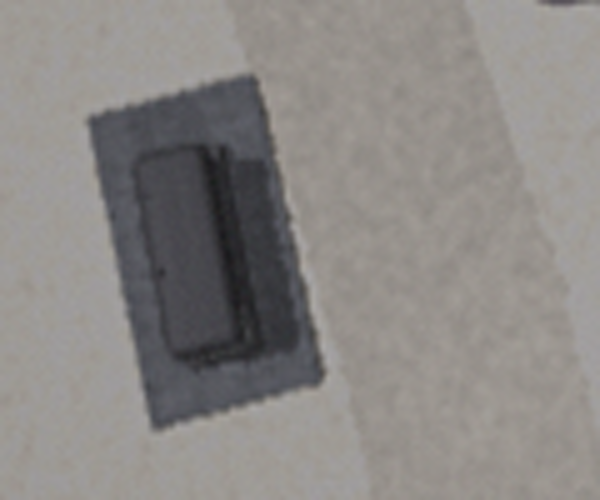

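View pics/a7s.png

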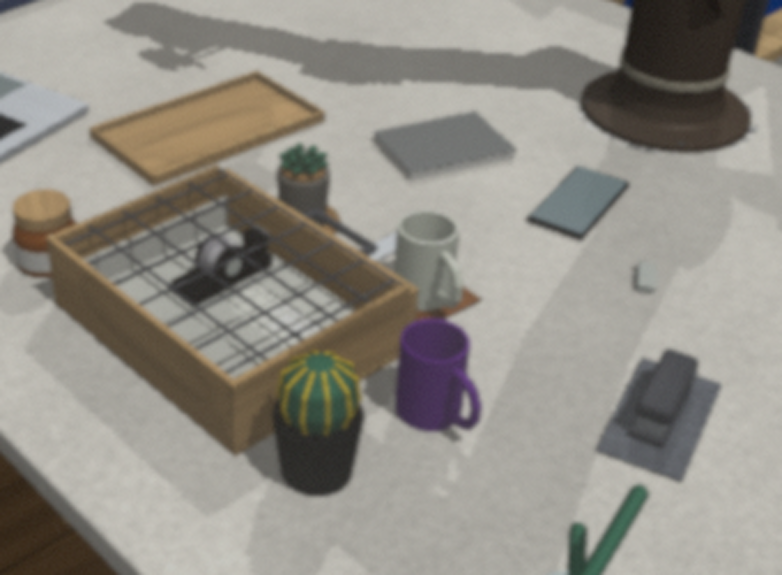

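Everything looks in place (mug rim centred at (181,195), pot at (613,216), handle bar exactly where it was before opening). A numeric check, then hand-in.

```bash
python3 - <<'E'
from h import *
P=lambda px,z,o,s=5:onz('top',np.array(o)+np.array(px,float)/s,z)[:,:2]
print('mug-csq',P([(181,195)],.089,(205,205))[0]-[.5543,.0722],'pot-cr',P([(613,216)],.07,(205,205))[0]-[.5574,-.1167])
c=P([(135,158),(208,148),(240,345),(178,358)],.044,(80,205));p=P([(90,120),(257,75),(323,380),(155,430)],.004,(80,205))
ang=lambda a:np.degrees(np.arctan2(*((a[0]+a[1]-a[2]-a[3])[::-1])))
print('stapler-pad',c.mean(0)-p.mean(0),ang(c)-ang(p))
a,b=[cv2.imread(f'pics/{n}_raw.png')[220:242,255:310].astype(float) for n in('top0','a7')]
print('handle shift px',cv2.phaseCorrelate(a.mean(2),b.mean(2)))
E
```

```text
mug-csq [-0.00237625 -0.0022468 ] pot-cr [-0.00066355 -0.00213584]
stapler-pad [-0.00536256 -0.00471093] -1.2157460218337235
handle shift px ((0.08763939745847438, -0.11994788577129611), 0.9836902183377327)
```

```bash
python3 -c "
from h import *
s=sense();print(s['t'],s['eef_pos'],s['force']);sign_off()"
```

```text
77.525 [ 0.35132586 -0.39900487  0.2397137 ] [ 0.04201506 -0.12504974  0.9053981 ]
the job is handed in; nothing more can be done
```

The job is done and handed in at 77.5 s of the 152 s allowed. `sign_off` gave no verdict, so the results below are my own camera checks.

I moved the succulent and then the mug onto the tray with the drawer shut. I then opened the drawer about 154 mm, laid the dispenser in it beside the stapler, and put the stapler on the pad. Last, I shut the drawer and stood the mug and the succulent back on their coasters.

| Check | Measured | Limit |
|---|---|---|
| Mug from the middle of its coaster | about 3 mm | 15 mm |
| Succulent from the middle of its coaster | about 2 mm | 15 mm |
| Stapler from the middle of the pad | about 7 mm | 18 mm |
| Stapler angle to the pad | about 1° | 15° |
| Drawer handle compared with its shut position | within 0.2 px, under 1 mm | 8 mm |

- **Dispenser:** it is visible flat inside the shut drawer.
- **Robot:** the arm is parked clear and touches nothing.
- **Disagreement:** at the start, the two cameras placed the mug about 9 mm apart because I picked the pixels by hand. It gripped and placed without trouble, and I checked its final position in the top view only.
- **Failures:** none of the checks failed.

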